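# Set the copper vases on their display stands

### The job

Put the three copper vases out on show: stand each one upright in the middle of the red-topped wooden stand of its own size, the small vase on the small stand, the medium on the medium and the large on the large. Keep the vases upright while you carry them and set them down gently. Leave the brass vase, the steel vase and the hammer where they are.

Things in the scene. Friction and masses are not known exactly. Their poses are not given: they have to be found in the camera images.
- copper_small: Small copper (reddish) vase, 80 mm tall, round belly 42 mm across at its widest, straight round neck 20 mm across over its top 40 mm (grip it there, from above), foot 34 mm across. Loose, stands upright on the bench at the start; origin at the centre of its underside, z up along its axis. Weighs about 80 g.
- copper_medium: Medium copper (reddish) vase, 110 mm tall, round belly 58 mm across at its widest, straight round neck 26 mm across over its top 40 mm (grip it there, from above), foot 46 mm across. Loose, stands upright on the bench at the start; origin at the centre of its underside, z up along its axis. Weighs about 150 g.
- copper_large: Large copper (reddish) vase, 140 mm tall, round belly 74 mm across at its widest, straight round neck 32 mm across over its top 40 mm (grip it there, from above), foot 58 mm across. Loose, stands upright on the bench at the start; origin at the centre of its underside, z up along its axis. Weighs about 250 g.
- brass_vase: Brass (yellow) vase of the medium size, to be left alone: 110 mm tall, round belly 58 mm across at its widest, straight round neck 26 mm across over its top 40 mm (grip it there, from above), foot 46 mm across. Loose, stands upright on the bench at the start; origin at the centre of its underside, z up along its axis. 
- steel_vase: Steel (silver-grey) vase of the large size, to be left alone: 140 mm tall, round belly 74 mm across at its widest, straight round neck 32 mm across over its top 40 mm (grip it there, from above), foot 58 mm across. Loose, stands upright on the bench at the start; origin at the centre of its underside, z up along its axis. 
- stand_small: The small stand: round dark wooden disc with a red top, 70 mm across, 15 mm high, flat top, fixed to the bench. Origin at the centre of its underside, z up. Stands and vases can start in each other's places, in any arrangement.
- stand_medium: The medium stand: round dark wooden disc with a red top, 96 mm across, 15 mm high, flat top, fixed to the bench. Origin at the centre of its underside, z up. Stands and vases can start in each other's places, in any arrangement.
- stand_large: The large stand: round dark wooden disc with a red top, 122 mm across, 15 mm high, flat top, fixed to the bench. Origin at the centre of its underside, z up. Stands and vases can start in each other's places, in any arrangement.
- hammer: Hammer, about 260 mm long, lying on the left of the vases, pointing away from the robot, to be left alone. Origin at the underside of its middle; its x axis runs from handle to head.
There are look-alikes about, which are no part of the job. What is shaped like the copper_large but purple is not meant. Leave any white look-alike of the stand_medium alone.

How it is judged:
At the end, for the whole second after the job is handed in: Each copper vase stands released, at rest and upright (within 0.08 rad) on top of the stand of its own size, its axis within 15 mm of the stand's centre; the brass and steel vases stand upright, and they and the hammer are within 20 mm of where they started (horizontal distance between copper_small and stand_small below 0.015 m and z of copper_small in the frame of stand_small between 0.012 and 0.019 m and angle between each of copper_small, copper_medium, copper_large, brass_vase, steel_vase's own z axis and vertical below 0.08 rad and linear speed of each of copper_small, copper_medium, copper_large, brass_vase, steel_vase, hammer below 0.02 m/s and angular speed of each of copper_small, copper_medium, copper_large below 0.2 rad/s and horizontal distance between copper_medium and stand_medium below 0.015 m and z of copper_medium in the frame of stand_medium between 0.012 and 0.019 m and horizontal distance between copper_large and stand_large below 0.015 m and z of copper_large in the frame of stand_large between 0.012 and 0.019 m and distance of each of brass_vase, steel_vase, hammer from where it was at the start of the episode below 0.02 m); the robot touches nothing.
It fails at once if a copper vase is tipped by more than about 35 degrees (angle between any of copper_small, copper_medium, copper_large's own z axis and vertical above 0.6 rad).
It fails at once if a copper vase is let go or dropped in the air (its foot more than 13 mm above a stand's top, that is 28 mm above the bench) ((height (world z) of copper_small above 0.028 m and contact force between the fingers and copper_small below 0.05 N) or (height (world z) of copper_medium above 0.028 m and contact force between the fingers and copper_medium below 0.05 N) or (height (world z) of copper_large above 0.028 m and contact force between the fingers and copper_large below 0.05 N)).
It fails at once if the brass vase, the steel vase or the hammer is moved by more than 20 mm (distance of any of brass_vase, steel_vase, hammer from where it was at the start of the episode above 0.02 m).
It also fails if it takes over 96 s, if anything falls off the work surface, if the arm or the gripper's body presses on something with over 40 N, if the wrist force passes 120 N, or if a joint passes its speed limit or range.

### The arm

A 7-joint arm with a two-finger parallel gripper is mounted at the origin on the work surface. World frame = base frame: x ahead of the robot, y to its left, z up, the work surface at z = 0. Lengths are in m, angles in rad, forces in N, time in s.
With the tool pointing down it reaches from about 0.35 to 0.9 m from the base axis. Payload 19.9 kg.
Tool frame: the origin (TCP) lies where the fingers leave the gripper's body, on its centre line; the fingertips stand 73 mm ahead of it and the grasp point (between the pads) lies 54 mm ahead of it; z points along the fingers, x is the direction in which the jaws open and shut, and the axes are right-handed (so a half turn about z gives the same grasp; the last joint's range is limited). The gripper opens to 85 mm and grips with 20 to 120 N. Pads are 22 mm wide; open, the fingers measure 114 mm over their backs; the gripper's body (76 mm by 85 mm) begins 54 mm behind the grasp point. The pads swing forward as they close: fully open they stand 13 mm farther back than shut.
Start: joints at [-1.198, 0.417, -0.01, 1.614, 0.005, 1.111, -0.053], TCP at [0.252, 0.572, 0.304] pointing down, gripper open.
Joint ranges: [-2.81, 2.81], [-0.39, 2.02], [-1.27, 1.25], [0.06, 2.57], [-1.19, 4.33], [0.19, 2], [-2.82, 2.82]. Speed limits (rad/s): [1.89, 1.89, 2.39, 2.39, 3.01, 3.01, 3.01].

### API

Orientations are given as a rotation vector (axis times angle).
In Python, from bench import bot, hand, snapshot, camera_info gives the robot as it stands. The module is installed in compiled form; this text tells all that it offers. Calls block until the motion is done:
- bot.reach(position, orientation): joint-space move of the TCP to a pose.
- bot.move_linear(position, rate=0.15, ori=None, until_force=None): straight line of the TCP; ori=None keeps the orientation; rate is the mean speed in m/s. With until_force (N) it stops when the force on the tool has changed by that much, and returns True; else False.
- bot.set_joints(angles): joint-space move.
- hand.release() and hand.close_gripper(grasp_force=None): open the fingers fully, or close them until they stop; grasp_force is the grip in N (None keeps the last).
- bot.dwell(seconds).
- bot.ik(position, orientation): joint angles nearest the present ones, or None.
- bot.get_state(): the state.
- snapshot(name): name is "scene" or "side" or "wrist"; returns (picture, depth): 384x512x3 uint8, red, green, blue; 384x512 float32, m along the optical axis (not along the pixel's ray), 0 where there is no reading.
- camera_info(name): a dict with "intrinsics" (3x3 intrinsics, pixels), "xyz" and "attitude" of the camera in the world. Camera axes: x right, y down, z forward; pixel columns grow to the right and rows downward; lengths in m; the calibration is good to about 2 mm. A picture is of the moment at which its call begins: read the wrist's pose just before it. camera_info takes no time and is no camera call; for the wrist camera it gives the pose at the moment of the call.
A pose or a line that the arm cannot do raises bot.IKError and nothing moves.
- bot.finish_job(): hands the job in, once; it reports no verdict.
The state is a dict: "clock": time; "qpos": joint angles; "qd": joint speeds; "joint_efforts": joint torques, N m; "ee_pos": TCP position; "tool_rot": TCP orientation; "wrist_force": force on the tool from outside, world axes, zero at the start; "torque": the same for the moment, N m; "opening": opening from 0.0 (shut) to 1.0 (fully open).
Only numpy, scipy, OpenCV 4.12 (cv2) and the standard library are available. Lean on these libraries where they do the work, as an engineer would, in place of code of your own. Each camera call takes 0.05 s, during which the arm holds its last target.

## Working session

There is one attempt and no reset: what is moved stays moved. The work goes in short steps, each a Python script; the robot and the scene stay as the last script left them, time stands still between calls to the robot, and variables do not carry over. Pictures are saved under pics/ and viewed, and the job is handed in when it is done.

```bash
mkdir -p pics; python3 - <<'E'
from bench import bot,hand,snapshot,camera_info
import cv2,numpy as np
print({k:np.round(v,3) for k,v in bot.get_state().items()})
for n in ["scene","side","wrist"]:
    c=camera_info(n); print(n,c)
    p,d=snapshot(n); cv2.imwrite(f"pics/{n}0.png",p[:,:,::-1]); np.savez(f"{n}0.npz",p=p,d=d)
E
```

```text
{'clock': np.float64(0.0), 'qpos': array([-1.198,  0.418, -0.01 ,  1.614,  0.005,  1.111, -0.053]), 'qd': array([-0.001,  0.001, -0.001,  0.002, -0.   ,  0.001, -0.001]), 'joint_efforts': array([ 0.0000e+00, -8.6444e+01,  6.7900e-01, -4.3490e+01,  1.9000e-02,
        7.0000e-03,  0.0000e+00]), 'ee_pos': array([0.252, 0.572, 0.303]), 'tool_rot': array([ 2.631e+00,  1.716e+00, -1.000e-03]), 'wrist_force': array([0.74 , 0.146, 0.026]), 'torque': array([-0.   , -0.052, -0.05 ]), 'opening': np.float64(0.997)}
scene {'intrinsics': array([[475.46124869,   0.        , 246.81588908],
       [  0.        , 475.46124869, 192.46930398],
       [  0.        ,   0.        ,   1.        ]]), 'xyz': array([1.22246496, 0.65389198, 0.87868037]), 'attitude': array([-1.11743062, -2.35785781,  1.03996779])}
side {'intrinsics': array([[467.33345939,   0.        , 250.56023609],
       [  0.        , 467.33345939, 192.67427387],
       [  0.        ,   0.        ,   1.        ]]), 'xyz': array([ 0.18202686, -0.97376228,  0.89363526]), 'attitude': array([-2.21087934,  0.34875118, -0.19052423])}
wrist {'intrinsics': array([[290.71390067,   0.        , 253.01543383],
       [  0.        , 290.71390067, 188.67132459],
       [  0.        ,   0.        ,   1.        ]]), 'xyz': array([0.18458798, 0.60090138, 0.37276747]), 'attitude': array([2.41799838, 1.57698776, 0.22922332])}
```

View pics/scene0.png

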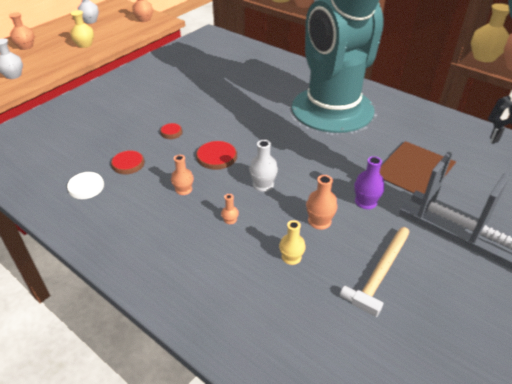

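View pics/side0.png

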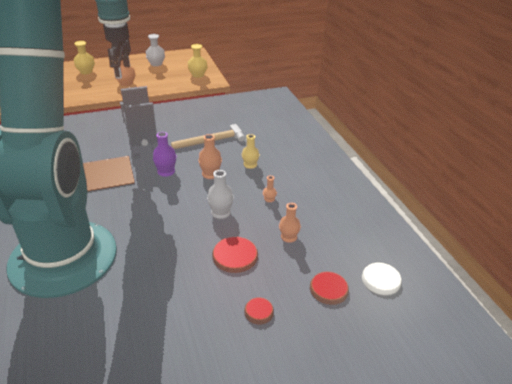

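View pics/wrist0.png

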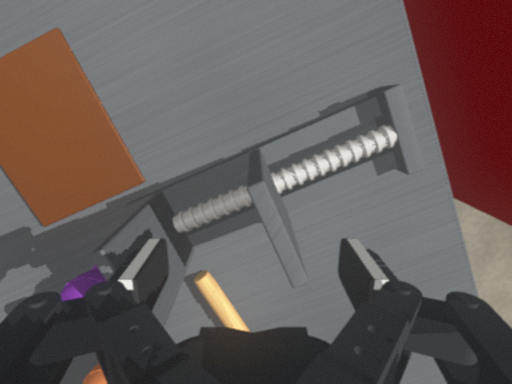

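The scene view shows the red stands: small at (171,131), medium at (127,161) and large at (217,155). The copper vases are medium (182,176), small (230,210) and large (321,204). Steel is at (263,168), brass at (292,245) and purple at (369,185), with the hammer on the right. The side view agrees. Next I'll measure them.

```bash
cat > h.py <<'E'
from bench import bot,hand,snapshot,camera_info
import cv2,numpy as np
from scipy.spatial.transform import Rotation as R
from scipy.optimize import least_squares
def ray(c,uv):
    K=c["intrinsics"]; uv=np.atleast_2d(uv)
    d=np.c_[(uv[:,0]-K[0,2])/K[0,0],(uv[:,1]-K[1,2])/K[1,1],np.ones(len(uv))]
    return d@R.from_rotvec(c["attitude"]).as_matrix().T
def onplane(c,uv,z):
    d=ray(c,uv); t=(z-c["xyz"][2])/d[:,2]; return c["xyz"]+d*t[:,None]
def cloud(c,uv,dep):
    return c["xyz"]+ray(c,uv)*dep[:,None]
RNG={'red':[(0,200,90),(4,255,255)],'copper':[(5,100,60),(14,235,255)],'brass':[(18,120,80),(32,255,255)],'steel':[(0,0,110),(180,45,255)],'purple':[(125,80,40),(150,255,255)]}
def comps(p,name,minA=40):
    hsv=cv2.cvtColor(p,cv2.COLOR_RGB2HSV); m=cv2.inRange(hsv,*[np.array(x,np.uint8) for x in RNG[name]])
    n,l,s,ce=cv2.connectedComponentsWithStats(m)
    return [(l==i,s[i],ce[i]) for i in range(1,n) if s[i,4]>=minA]
def circ(P,r):
    f=lambda x:np.hypot(P[:,0]-x[0],P[:,1]-x[1])-r
    s=least_squares(f,P[:,:2].mean(0),loss='soft_l1',f_scale=.002); return s.x,np.sqrt(np.mean(s.fun**2))
def analyse(n,c,p,d):
    for col in ['red','copper','brass','steel','purple']:
        for m,s,ce in comps(p,col):
            v,u=np.nonzero(m&(d>0)); 
            if len(u)<30: continue
            P=cloud(c,np.c_[u,v],d[v,u])
            if col=='red':
                k=cv2.findContours(m.astype(np.uint8),0,1)[0]; k=max(k,key=len)[:,0].astype(float)
                Q=onplane(c,k,.015); Q=cv2.minEnclosingCircle(Q[:,:2].astype(np.float32))
                q2=onplane(c,np.c_[np.nonzero(m)[::-1]],.015)[:,:2].mean(0)
                print(n,col,np.round(ce),s[4],'circ',np.round(Q[0],4),'dia',round(2*Q[1],4),'cent',np.round(q2,4),'z',np.round(np.median(P[:,2]),3))
            else:
                P=P[(P[:,2]>0.004)]
                if len(P)<30: continue
                top=np.percentile(P[:,2],99.)
                h=min([.08,.11,.14],key=lambda x:abs(x-top)); r={.08:.01,.11:.013,.14:.016}[h]
                if abs(h-top)>.02 or np.ptp(P[:,0])>.15: continue
                N=P[(P[:,2]>h-.033)&(P[:,2]<h-.003)]
                if len(N)<6: continue
                x,e=circ(N,r); print(n,col,np.round(ce),s[4],'top',round(top,3),'axis',np.round(x,4),'rms',round(e,4),len(N))
E
python3 - <<'E'
from h import *
for n in ["scene","side"]:
    z=np.load(n+"0.npz"); analyse(n,camera_info(n),z['p'],z['d'])
E
```

```text
scene copper [182. 177.] 562 top 0.114 axis [ 0.5968 -0.1053] rms 0.0014 79
scene copper [229. 210.] 280 top 0.083 axis [0.6031 0.0697] rms 0.0013 63
scene brass [288. 247.] 352 top 0.112 axis [0.6048 0.2649] rms 0.0013 53
side copper [209. 158.] 568 top 0.141 axis [0.4623 0.2515] rms 0.0022 72
side copper [269. 191.] 177 top 0.081 axis [0.6013 0.0702] rms 0.002 38
side copper [289. 225.] 476 top 0.11 axis [ 0.5958 -0.1046] rms 0.0014 72
side purple [164. 157.] 665 top 0.14 axis [0.3258 0.3075] rms 0.002 78
```

```bash
python3 - <<'E'
from h import *
z=np.load("scene0.npz");hsv=cv2.cvtColor(z['p'],cv2.COLOR_RGB2HSV)
for u,v in [(171,129),(127,161),(217,154),(321,204),(265,170),(258,175),(369,185),(364,195),(320,215),(85,185)]: print(u,v,hsv[v,u])
for u,v in [(325,195),(330,210)]:print(cloud(camera_info('scene'),[(u,v)],z['d'][v:v+1,u]))
E
```

```text
171 129 [179 191 228]
127 161 [  0 193 226]
217 154 [179 195 226]
321 204 [ 10 134 230]
265 170 [ 15   2 238]
258 175 [  0   3 177]
369 185 [139 146 184]
364 195 [139 145 130]
320 215 [  9 136 221]
85 185 [  0   0 255]
[[0.47321311 0.26309355 0.10481775]]
[[0.47748795 0.28395457 0.07087684]]
```

```bash
sed -i "s/'red':\[(0,200,90),(4,255,255)\]/'red':[(0,236,90),(5,255,255)]/; s/(18,120,80),(32/(16,120,80),(32/;s/'steel':\[(0,0,110),(180,45,255)\]/'steel':[(0,0,125),(180,40,255)]/; s/(125,80,40),(150/(120,80,40),(155/" h.py
python3 - <<'E'
from h import *
for n in ["scene","side"]:
    z=np.load(n+"0.npz"); p=z['p']; c=camera_info(n)
    for col in RNG:
        for m,s,ce in comps(p,col):
            v,u=np.nonzero(m&(z['d']>0)); P=cloud(c,np.c_[u,v],z['d'][v,u])
            if len(P) and col!='steel': print(n,col,ce.round(),s[4],np.percentile(P,[1,99],axis=0).round(3).tolist())
    analyse(n,c,p,z['d'])
E
```

```text
scene copper [133.  38.] 13152 [[-1.302, -2.326, -0.647], [0.592, -0.496, 0.048]]
scene copper [442.  54.] 11712 [[-0.781, -0.211, -0.298], [-0.476, 0.391, 0.235]]
scene copper [172. 135.] 82 [[0.412, -0.334, 0.002], [0.469, -0.288, 0.018]]
scene copper [410. 167.] 1932 [[0.026, 0.272, 0.003], [0.221, 0.408, 0.012]]
scene copper [218. 163.] 156 [[0.397, -0.16, 0.002], [0.493, -0.07, 0.019]]
scene copper [182. 177.] 562 [[0.574, -0.121, 0.002], [0.626, -0.077, 0.114]]
scene copper [129. 168.] 143 [[0.587, -0.32, 0.002], [0.668, -0.263, 0.019]]
scene copper [322. 205.] 1093 [[0.353, 0.217, 0.001], [0.501, 0.287, 0.143]]
scene copper [229. 210.] 280 [[0.587, 0.059, 0.003], [0.624, 0.091, 0.083]]
scene copper [ 22. 257.] 1342 [[0.87, -0.738, -0.735], [0.917, -0.709, -0.262]]
scene brass [491.  35.] 1478 [[-0.77, 0.22, 0.041], [-0.533, 0.334, 0.226]]
scene brass [81. 33.] 338 [[-0.035, -1.448, -0.101], [0.163, -1.199, 0.051]]
scene brass [288. 247.] 352 [[0.61, 0.246, 0.006], [0.634, 0.289, 0.112]]
scene purple [369. 185.] 1103 [[0.198, 0.273, 0.001], [0.365, 0.343, 0.143]]
scene copper [
[... 696 characters left out ...]
 -0.135, 0.003], [0.613, -0.098, 0.11]]
side copper [236. 266.] 166 [[0.372, -0.195, 0.003], [0.479, -0.124, 0.017]]
side copper [324. 295.] 77 [[0.571, -0.357, 0.007], [0.632, -0.29, 0.018]]
side brass [83. 59.] 470 [[0.054, 1.391, -0.175], [0.157, 1.89, 0.052]]
side brass [197.  63.] 458 [[0.601, 1.194, -0.186], [0.81, 1.891, 0.05]]
side purple [164. 157.] 665 [[0.292, 0.269, 0.003], [0.357, 0.311, 0.14]]
side copper [209. 158.] 568 top 0.141 axis [0.4623 0.2515] rms 0.0022 72
side copper [269. 191.] 177 top 0.081 axis [0.6013 0.0702] rms 0.002 38
side copper [289. 225.] 476 top 0.11 axis [ 0.5958 -0.1046] rms 0.0014 72
side purple [164. 157.] 665 top 0.14 axis [0.3258 0.3075] rms 0.002 78
```

```bash
python3 - <<'E'
s=open('h.py').read()
s=s.replace("    n,l,s,ce=","    if name=='red':\n        h2=cv2.cvtColor(p,cv2.COLOR_BGR2HSV); m=cv2.inRange(h2,np.array((116,170,150),np.uint8),np.array((123,255,255),np.uint8))\n    n,l,s,ce=")
s=s.replace("np.ptp(P[:,0])>.15","np.ptp(P[:,0])>.3")
s=s.replace("                if len(N)<6: continue\n","                if len(N)<6: continue\n                md=np.median(N[:,:2],axis=0); N=N[np.hypot(*(N[:,:2]-md).T)<.025]\n")
s=s.replace("'steel':[(0,0,125),(180,40,255)]","'steel':[(0,0,145),(180,8,255)]")
open('h.py','w').write(s)
E
python3 - <<'E'
from h import *
for n in ["scene","side"]:
    z=np.load(n+"0.npz"); analyse(n,camera_info(n),z['p'],z['d'])
E
```

```text
scene red [85. 78.] 1339 circ [ 0.3313 -0.8034] dia 0.8383 cent [ 0.3861 -0.8041] z -0.161
scene red [170. 129.] 154 circ [ 0.4326 -0.3253] dia 0.0582 cent [ 0.4321 -0.3248] z 0.017
scene red [215. 152.] 629 circ [ 0.4309 -0.1316] dia 0.1111 cent [ 0.4323 -0.134 ] z 0.017
scene red [127. 160.] 414 circ [ 0.6198 -0.311 ] dia 0.0855 cent [ 0.6196 -0.311 ] z 0.017
scene copper [182. 177.] 562 top 0.114 axis [ 0.5968 -0.1053] rms 0.0014 79
scene copper [322. 205.] 1093 top 0.143 axis [0.4638 0.2508] rms 0.0012 114
scene copper [229. 210.] 280 top 0.083 axis [0.6031 0.0697] rms 0.0013 63
scene brass [288. 247.] 352 top 0.112 axis [0.6048 0.2649] rms 0.0013 53
scene steel [350. 104.] 61 top 0.068 axis [0.0269 0.0746] rms 0.0072 33
scene steel [265. 167.] 816 top 0.143 axis [0.4442 0.0528] rms 0.0014 94
scene purple [369. 185.] 1103 top 0.143 axis [0.3275 0.3069] rms 0.0017 121
side copper [209. 158.] 568 top 0.141 axis [0.4623 0.2515] rms 0.0022 72
side copper [269. 191.] 177 top 0.081 axis [0.6013 0.0702] rms 0.002 38
side copper [289. 225.] 476 top 0.11 axis [ 0.5958 -0.1046] rms 0.0014 72
side steel [230. 202.] 1121 top 0.142 axis [0.4423 0.0531] rms 0.002 77
side purple [164. 157.] 665 top 0.14 axis [0.3258 0.3075] rms 0.002 78
```

```bash
sed -i "s/(116,170,150)/(112,120,120)/;s/np.array((123,255,255)/np.array((125,255,255)/" h.py
python3 - <<'E'
from h import *
for n in ["scene","side"]:
    z=np.load(n+"0.npz"); analyse(n,camera_info(n),z['p'],z['d'])
    p=z['p']
    if n=='side':
        hb=cv2.cvtColor(p,cv2.COLOR_BGR2HSV)
        for u,v in [(235,252),(259,308),(329,286)]: print(hb[v,u])
    a=p[100:200,80:250] if n=='scene' else p[220:330,200:370]
    cv2.imwrite(f'pics/{n}_z.png',cv2.resize(a[:,:,::-1],None,fx=4,fy=4,interpolation=0))
E
```

```text
scene red [86. 77.] 1656 circ [ 0.3279 -0.8027] dia 0.8514 cent [ 0.382  -0.8053] z -0.161
scene red [170. 129.] 200 circ [ 0.4316 -0.3235] dia 0.0668 cent [ 0.433 -0.324] z 0.017
scene red [216. 153.] 760 circ [ 0.4323 -0.1317] dia 0.1184 cent [ 0.4332 -0.1312] z 0.017
scene red [127. 160.] 485 circ [ 0.6193 -0.3104] dia 0.0933 cent [ 0.6207 -0.31  ] z 0.017
scene copper [182. 177.] 562 top 0.114 axis [ 0.5968 -0.1053] rms 0.0014 79
scene copper [322. 205.] 1093 top 0.143 axis [0.4638 0.2508] rms 0.0012 114
scene copper [229. 210.] 280 top 0.083 axis [0.6031 0.0697] rms 0.0013 63
scene brass [288. 247.] 352 top 0.112 axis [0.6048 0.2649] rms 0.0013 53
scene steel [350. 104.] 61 top 0.068 axis [0.0269 0.0746] rms 0.0072 33
scene steel [265. 167.] 816 top 0.143 axis [0.4442 0.0528] rms 0.0014 94
scene purple [369. 185.] 1103 top 0.143 axis [0.3275 0.3069] rms 0.0017 121
side red [188.  97.] 141 circ [0.5106 0.7848] dia 0.3007 cent [0.506  0.7826] z -0.143
side red [ 92. 110.] 121 circ [0.1214 0.7871] dia 0.2088 cent [0.121  0.7832] z -0.143
side red [235. 253.] 1078 circ [ 0.4285 -0.1343] dia 0.1188 cent [ 0.4294 -0.1352] z 0.016
side red [329. 286.] 782 circ [ 0.6172 -0.3123] dia 0.0885 cent [ 0.6168 -0.3131] z 0.016
side red [259. 308.] 458 circ [ 0.4301 -0.3262] dia 0.0631 cent [ 0.4302 -0.3263] z 0.016
side copper [209. 158.] 568 top 0.141 axis [0.4623 0.2515] rms 0.0022 72
side copper [269. 191.] 177 top 0.081 axis [0.6013 0.0702] rms 0.002 38
side copper [289. 225.] 476 top 0.11 axis [ 0.5958 -0.1046] rms 0.0014 72
side steel [230. 202.] 1121 top 0.142 axis [0.4423 0.0531] rms 0.002 77
side purple [164. 157.] 665 top 0.14 axis [0.3258 0.3075] rms 0.002 78
[120 146 233]
[120 156 222]
[120 162 213]
```

View pics/scene_z.png

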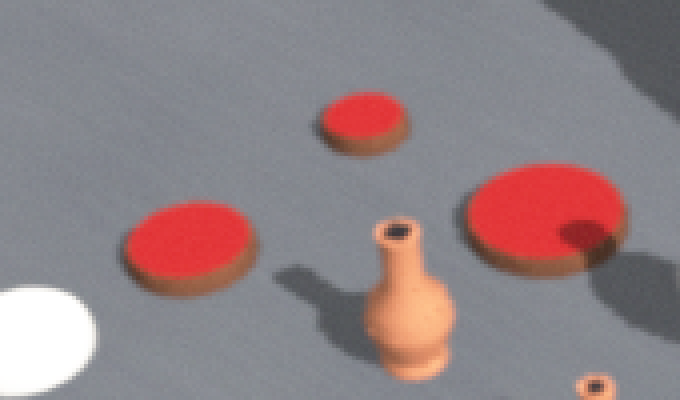

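The two views agree within about 3 mm, the heights match the vase sizes, and the stand diameters come out within about 8 mm of those given. I'll start with the large vase.

```bash
cat >> h.py <<'E'
V={'small':(.602,.070,.08),'medium':(.5963,-.105,.11),'large':(.463,.251,.14)}
S={'small':(.431,-.325),'medium':(.618,-.311),'large':(.431,-.133)}
ORI=[np.pi,0,0]
def st(tag):
    s=bot.get_state(); print(tag,'t',round(float(s['clock']),2),'p',np.round(s['ee_pos'],4),'F',np.round(s['wrist_force'],2),'open',round(float(s['opening']),3),'q7',round(float(s['qpos'][6]),2),flush=True); return s
def pick(k,clear=.09):
    x,y,h=V[k]; zg=h-.018+.054
    bot.reach([x,y,zg+clear],ORI); st('hover')
    bot.move_linear([x,y,zg],rate=.12); st('down')
    hand.close_gripper(40); st('grip')
def shot(name):
    for n in ('scene','side'):
        p,d=snapshot(n); cv2.imwrite(f'pics/{name}_{n}.png',p[:,:,::-1]); np.savez(f'{name}_{n}.npz',p=p,d=d)
E
python3 - <<'E'
from h import *
for k in V:
    x,y,h=V[k]
    for z in (h+.036,h+.036+.19):
        print(k,z,bot.ik([x,y,z],ORI)); print(bot.ik([*S[k],z],ORI))
pick('large'); x,y,h=V['large']
bot.move_linear([x,y,h+.036+.03],rate=.06); st('lift'); shot('liftL')
E
```

```text
small 0.11599999999999999 [-0.55551225  0.68040637  0.52599477  1.8035104  -0.46417178  0.78318849
  0.2093411 ]
[ 0.20878196  0.57612486  0.47994654  1.97129643 -0.40681959  0.68891842
  0.94144995]
small 0.306 [-0.6008386   0.42845934  0.57608564  1.67657807 -0.25513881  1.11240444
  0.04774801]
[-0.31143559  0.51102275  1.2019617   1.85062908 -0.52387762  1.14793165
  1.07501401]
medium 0.146 [-0.29627438  0.64144468  0.56809687  1.79601303 -0.44887746  0.83583312
  0.48887656]
[-0.13696142  0.90498575  0.89981036  1.56351572 -0.78110456  1.06506091
  0.97204865]
medium 0.33599999999999997 [-0.41031009  0.42689058  0.71585661  1.64708908 -0.2982748   1.1800507
  0.37592379]
[-0.18387997  0.71926481  1.02168256  1.41372645 -0.61425664  1.34697715
  0.85935803]
large 0.17600000000000002 [-0.83286689  0.42716414  0.33956392  1.97458162 -0.19921907  0.77156813
 -0.37807359]
[-0.56495695  0.45599109  0.96246228  2.16507625 -0.5398853   0.77956671
  0.74899153]
large 0.366 [-0.87453444  0.18954125  0.3672974   1.79179775 -0.07343454  1.17358748
 -0.48480167]
[-0.68496765  0.03166782  0.94750128  1.96836275 -0.02810833  1.15488692
  0.2736548 ]
hover t 1.58 p [0.4626 0.2525 0.266 ] F [-0.34 -0.25  0.08] open 0.999 q7 -0.44
down t 2.48 p [0.4633 0.2512 0.1766] F [-0.51  0.09 -0.38] open 0.997 q7 -0.38
grip t 3.02 p [0.4632 0.2511 0.1763] F [-0.3  -0.04  6.06] open 0.366 q7 -0.38
lift t 3.67 p [0.4629 0.251  0.206 ] F [ 0.13  1.06 -2.46] open 0.367 q7 -0.4
```

```bash
python3 - <<'E'
from h import *
a=cv2.imread('pics/liftL_scene.png')[60:320,150:490]; b=cv2.imread('pics/liftL_side.png')[60:320,60:340]
cv2.imwrite('pics/liftL_both.png',np.hstack([a,b]))
E
```

```text
(no output)
```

View pics/liftL_both.png

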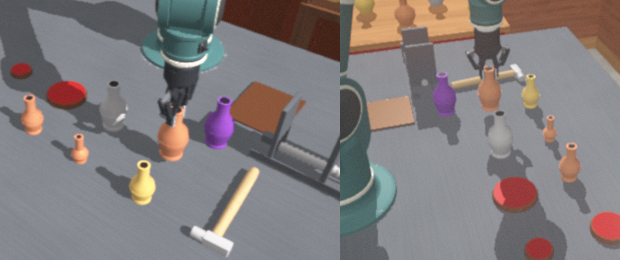

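The large vase hangs upright in the fingers, at (172,135) in the left crop, and its neighbours are undisturbed. I'll carry it over the steel vase.

```bash
cat >> h.py <<'E'
def place(k,up=.19,off=(0,0),lift_first=True):
    x,y,h=V[k]; zg=h+.036; sx,sy=S[k]; sx+=off[0]; sy+=off[1]
    if lift_first: bot.move_linear([x,y,zg+up],rate=.15); st('up')
    bot.move_linear([sx,sy,zg+up],rate=.18); st('over')
    bot.move_linear([sx,sy,zg+.015+.012],rate=.12); bot.dwell(.2); st('near')
    hit=bot.move_linear([sx,sy,zg+.015-.004],rate=.015,until_force=5); st('down hit=%s'%hit)
    hand.release(); st('rel')
    bot.move_linear([sx,sy,zg+.015+.11],rate=.12); st('clear')
E
python3 - <<'E'
from h import *
place('large'); shot('placeL')
for n in ("scene","side"):
    z=np.load(f"placeL_{n}.npz"); analyse(n,camera_info(n),z['p'],z['d'])
E
```

```text
up t 4.99 p [0.4627 0.2509 0.3652] F [-1.    0.3  -3.55] open 0.363 q7 -0.48
over t 7.28 p [ 0.4311 -0.1325  0.366 ] F [ 0.08 -0.12 -2.38] open 0.368 q7 0.26
near t 8.99 p [ 0.4312 -0.133   0.2033] F [ 0.41 -0.43 -2.15] open 0.365 q7 0.49
down hit=True t 9.76 p [ 0.4313 -0.133   0.1912] F [0.64 0.81 3.03] open 0.363 q7 0.51
rel t 10.33 p [ 0.4307 -0.1329  0.1909] F [-0.61 -0.55  0.56] open 0.997 q7 0.51
clear t 11.4 p [ 0.4307 -0.1329  0.3004] F [-0.2   0.4   0.75] open 1.002 q7 0.34
scene red [159.  43.] 348 circ [ 0.0312 -0.8047] dia 0.2603 cent [ 0.0373 -0.8048] z -0.16
scene red [41. 98.] 825 circ [ 0.5616 -0.8051] dia 0.3864 cent [ 0.5823 -0.8059] z -0.159
scene red [170. 129.] 193 circ [ 0.4315 -0.3234] dia 0.0669 cent [ 0.4332 -0.325 ] z 0.017
scene red [216. 155.] 490 circ [ 0.4314 -0.1304] dia 0.1189 cent [ 0.4422 -0.1232] z 0.017
scene red [127. 160.] 485 circ [ 0.6194 -0.3104] dia 0.0931 cent [ 0.6207 -0.3098] z 0.017
scene copper [215. 136.] 847 top 0.158 axis [ 0.4329 -0.1318] rms 0.0035 143
scene copper [182. 177.] 564 top 0.114 axis [ 0.5968 -0.1055] rms 0.0017 79
scen
[... 401 characters left out ...]
.784 ] dia 0.2394 cent [0.4791 0.7826] z -0.144
side red [ 89. 110.] 131 circ [0.1122 0.7815] dia 0.2275 cent [0.1102 0.7833] z -0.144
side red [235. 256.] 618 circ [ 0.4297 -0.1343] dia 0.1151 cent [ 0.4257 -0.1473] z 0.016
side red [329. 286.] 776 circ [ 0.6171 -0.3121] dia 0.0883 cent [ 0.617  -0.3131] z 0.016
side red [259. 309.] 458 circ [ 0.4311 -0.3257] dia 0.0635 cent [ 0.4301 -0.3267] z 0.016
side copper [269. 191.] 182 top 0.082 axis [0.6004 0.071 ] rms 0.002 41
side copper [289. 225.] 476 top 0.111 axis [ 0.595  -0.1055] rms 0.0016 68
side copper [234. 238.] 944 top 0.155 axis [ 0.4289 -0.1344] rms 0.0031 157
side purple [164. 157.] 665 top 0.141 axis [0.3263 0.3078] rms 0.0022 75
```

The large vase is upright on its stand: its axis and the stand centre agree to about 2 mm in both views, and its top reads 0.155–0.158 m. Next the medium vase, then the small one.

```bash
python3 - <<'E'
from h import *
pick('medium',clear=.15); x,y,h=V['medium']
bot.move_linear([x,y,h+.036+.03],rate=.06); s=st('lift')
if .2<s['opening']<.5 and s['wrist_force'][2]<-.7: place('medium',up=.1)
shot('placeM')
for n in ("scene","side"):
    z=np.load(f"placeM_{n}.npz"); analyse(n,camera_info(n),z['p'],z['d'])
E
```

```text
hover t 12.21 p [ 0.5961 -0.1053  0.2952] F [-0.41 -0.47 -0.63] open 0.999 q7 0.42
down t 13.61 p [ 0.5966 -0.1051  0.1467] F [-0.48  0.24 -0.38] open 0.999 q7 0.52
grip t 14.18 p [ 0.5964 -0.105   0.1462] F [-2.14  0.83  5.05] open 0.296 q7 0.52
lift t 14.83 p [ 0.5963 -0.1048  0.176 ] F [-0.09 -0.37 -1.6 ] open 0.296 q7 0.5
up t 15.45 p [ 0.596  -0.1047  0.2452] F [-0.06 -0.03 -3.38] open 0.295 q7 0.45
over t 16.75 p [ 0.6183 -0.3099  0.2459] F [ 0.32  0.79 -2.21] open 0.295 q7 0.75
near t 17.71 p [ 0.6183 -0.3111  0.1738] F [ 0.66  0.39 -2.34] open 0.292 q7 0.79
down hit=True t 18.48 p [ 0.618  -0.3111  0.1612] F [-1.77  0.34  7.86] open 0.292 q7 0.79
rel t 19.09 p [ 0.6176 -0.3107  0.1604] F [ 0.49 -0.03  0.46] open 1.001 q7 0.79
clear t 20.17 p [ 0.6178 -0.3108  0.2701] F [-0.33 -0.14  0.04] open 1.002 q7 0.74
scene red [153.  45.] 432 circ [ 0.0571 -0.8042] dia 0.3075 cent [ 0.0672 -0.8061] z -0.16
scene red [170. 129.] 193 circ [ 0.4315 -0.3234] dia 0.0669 cent [ 0.4332 -0.325 ] z 0.017
scene red [216. 155.] 484 circ [ 0.4314 -0.1304] dia 0.1189 cent [ 0.4422 -0.1228] z 0.017

[... 637 characters left out ...]
circ [0.5106 0.7848] dia 0.3007 cent [0.5047 0.7826] z -0.144
side red [235. 256.] 618 circ [ 0.4297 -0.1343] dia 0.1151 cent [ 0.4259 -0.1474] z 0.016
side red [328. 289.] 409 circ [ 0.6167 -0.3132] dia 0.0883 cent [ 0.6108 -0.3219] z 0.016
side red [259. 309.] 459 circ [ 0.4301 -0.3261] dia 0.0631 cent [ 0.43   -0.3266] z 0.016
side copper [269. 191.] 179 top 0.083 axis [0.6015 0.0698] rms 0.0019 38
side copper [234. 238.] 941 top 0.155 axis [ 0.4289 -0.134 ] rms 0.0031 158
side copper [330. 275.] 648 top 0.127 axis [ 0.6189 -0.3083] rms 0.0027 81
side steel [220. 191.] 719 top 0.142 axis [0.442  0.0529] rms 0.0016 95
side purple [164. 157.] 662 top 0.141 axis [0.3263 0.3074] rms 0.0019 78
```

The medium vase is on its stand, about 3 mm off centre at most in both views. Now the small one.

```bash
python3 - <<'E'
from h import *
pick('small',clear=.15); x,y,h=V['small']
bot.move_linear([x,y,h+.036+.03],rate=.06); s=st('lift')
if .17<s['opening']<.3: place('small',up=.19)
x,y=S['small']
shot('placeS')
for n in ("scene","side"):
    z=np.load(f"placeS_{n}.npz"); analyse(n,camera_info(n),z['p'],z['d'])
a=cv2.imread('pics/placeS_scene.png')[60:340,60:440]; b=cv2.imread('pics/placeS_side.png')[60:340,100:420]
cv2.imwrite('pics/placeS_both.png',np.hstack([a,b]))
E
```

```text
hover t 21.69 p [0.6023 0.0686 0.2662] F [-0.33 -0.58 -0.64] open 0.998 q7 0.15
down t 23.09 p [0.6023 0.07   0.1167] F [-0.14  1.05  0.75] open 1.003 q7 0.26
grip t 23.71 p [0.602  0.07   0.1161] F [-0.72  0.71  2.63] open 0.22 q7 0.26
lift t 24.36 p [0.6019 0.0701 0.146 ] F [-0.07  0.19 -2.07] open 0.221 q7 0.24
up t 25.57 p [0.6017 0.0701 0.3051] F [-0.47 -0.85 -0.74] open 0.222 q7 0.13
over t 28.12 p [ 0.4313 -0.3245  0.3059] F [-0.76  0.08 -0.78] open 0.223 q7 0.88
near t 29.82 p [ 0.4312 -0.325   0.1434] F [-0.51  0.53 -1.16] open 0.223 q7 1.06
down hit=True t 30.6 p [ 0.431 -0.325  0.131] F [ 0.19  0.6  10.45] open 0.221 q7 1.08
rel t 31.26 p [ 0.4308 -0.3247  0.1307] F [0.2  0.08 0.61] open 1.001 q7 1.08
clear t 32.33 p [ 0.4308 -0.3247  0.2404] F [ 0.66 -0.15  0.2 ] open 0.995 q7 0.95
scene red [175.  34.] 62 circ [-0.0606 -0.8103] dia 0.08 cent [-0.0575 -0.8083] z -0.157
scene red [129.  57.] 286 circ [ 0.1889 -0.8048] dia 0.1903 cent [ 0.1944 -0.8057] z -0.159
scene red [ 19. 109.] 400 circ [ 0.669  -0.8048] dia 0.1759 cent [ 0.6687 -0.8048] z -0.16
scene red [170. 130.] 1
[... 971 characters left out ...]
 [ 0.4127 -0.1365] dia 0.1063 cent [ 0.3966 -0.1407] z 0.016
side red [250. 255.] 209 circ [ 0.4575 -0.1547] dia 0.0879 cent [ 0.4639 -0.1551] z 0.016
side red [329. 289.] 403 circ [ 0.6168 -0.3131] dia 0.0882 cent [ 0.6109 -0.3223] z 0.016
side red [259. 311.] 230 circ [ 0.43   -0.3266] dia 0.0628 cent [ 0.4271 -0.3342] z 0.016
side copper [229. 233.] 282 top 0.156 axis [ 0.4279 -0.1329] rms 0.0024 51
side copper [330. 275.] 637 top 0.126 axis [ 0.6178 -0.3075] rms 0.0027 82
side copper [259. 301.] 362 top 0.097 axis [ 0.433  -0.3222] rms 0.0026 64
side steel [219. 194.] 801 top 0.142 axis [0.4424 0.0529] rms 0.0018 98
side purple [164. 157.] 662 top 0.142 axis [0.3258 0.3072] rms 0.0027 75
```

View pics/placeS_both.png

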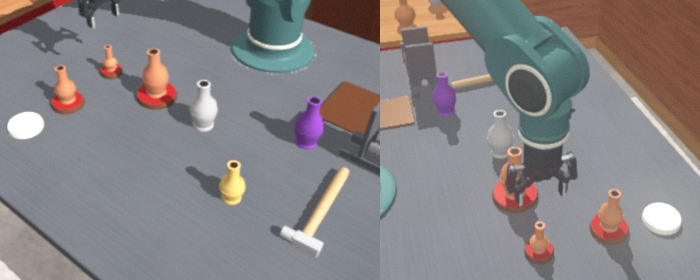

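All three copper vases stand upright on their own stands: small at (110,62), medium at (66,90) and large at (155,80) in the left crop. Brass, steel and hammer haven't moved, and the gripper is clear of everything.

```bash
python3 - <<'E'
from h import *
st('end'); bot.finish_job()
E
```

```text
end t 32.42 p [ 0.4308 -0.3249  0.2403] F [ 0.66 -0.67  0.01] open 1.003 q7 0.95
the job is handed in; nothing more can be done
```

All three copper vases are on the stands of their own size, and I handed the job in at 32.4 s. I gripped each vase by the neck from above, carried it upright and lowered it slowly until it touched. I then let it go and backed the gripper off clear. The hand-in gave no verdict.

**Centring:** The last pictures, from both cameras, put each vase's axis this close to its stand's centre, against a limit of 15 mm:

| Vase | Offset from stand centre |
|---|---|
| Large | about 3 mm |
| Medium | about 3–7 mm |
| Small | about 4–8 mm |

The small and medium figures are probably too high. With the vases 15 mm higher on the stands, the neck fit also took in some of the shoulder, and I did not refit it.

**Height and uprightness:** The vase tops read 0.097–0.098, 0.126–0.129 and 0.156–0.157 m, against an expected 0.095, 0.125 and 0.155 m. I judged uprightness by eye in the pictures and did not measure the tilt.

**Things to leave alone:** The steel vase measured within 1 mm of where it started. I measured the brass vase in one camera only, and its fitted axis jumped about 25 mm in two of the pictures. Its position in the image never changed, and the last fit agreed with the first, so I took the jumps as fit errors. I checked the hammer by eye only.

**Touch-down force:** Forces changed by about 5, 10 and 11 N for the large, medium and small vases. The last two went past the 5 N stopping threshold I had set, but stayed far below the 120 N wrist limit.

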